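# Twist the sugar tin's cap home

### The job

The sugar tin, the widest of the three stainless tins on the counter, has been left with its captive cap loose. Twist that cap clockwise, by the upright wooden wing on top, until it is fully home with its beak over the rib on the tin's side, then let go. Leave the caps of the other two tins as they are.

Things in the scene. Friction and masses are not known exactly. Their poses are not given: they have to be found in the camera images.
- sugar_cap (a joint): How far the sugar tin's cap is unscrewed, rad: 0 fully home at a hard stop, growing counter-clockwise from above to a stop at 1.5; starts at 0.8 to 1.3. Turns about the tin's upright axis without rising, stays where left, needs about 0.06 N m. At 0 the beak stands over the dark rib on the tin's side (10 mm wide, 53 mm from the axis).
- sugar_wing (a point): Grip point on the sugar tin's cap, on its axis, 122 mm above the counter. Tin: squat, 100 mm diameter, fixed. Steel cap: 80 mm diameter, flat top at 100 mm height; across it stands a dark wooden bar, the wing, 64 mm long, 14 mm thick, 28 mm tall (top at 128 mm). Axes turn with the cap: z up, y across the wing, x along it to the beak, a small nose low at one end, 44 mm from the axis.
- tea_beak (a point): Tip of the beak of the tall tin's cap, 38 mm from that tin's axis and 131 mm above the counter. The tall tin is 80 mm in diameter and 153 mm tall overall, with the same kind of cap and wing; to be left alone.
- spice_beak (a point): Tip of the beak of the small tin's cap, 33 mm from that tin's axis and 86 mm above the counter. The small tin is 68 mm in diameter and 108 mm tall overall, with the same kind of cap and wing; to be left alone.
Mind the look-alikes: they are no part of the job. What is shaped like the part that bears sugar_cap but orange, purple or yellow is not meant.

How it is judged (in metres and radians):
At the end, for the whole second after the job is handed in: The sugar tin's cap is within 0.18 rad (10 degrees) of fully home and at rest, released (value of joint sugar_cap below 0.18 rad and velocity of joint sugar_cap between -0.05 and 0.05 rad/s); the robot touches nothing.
It fails at once if the tall tin's cap is turned: its beak moves more than 12 mm (distance of tea_beak from where it was at the start of the episode above 0.012 m).
It fails at once if the small tin's cap is turned: its beak moves more than 12 mm (distance of spice_beak from where it was at the start of the episode above 0.012 m).
It also fails if it takes over 32 s, if anything falls off the work surface, if the arm or the gripper's body presses on something with over 40 N, if the wrist force passes 120 N, or if a joint passes its speed limit or range.

### The arm

A 6-joint arm with a two-finger parallel gripper is mounted at the origin on the work surface. World frame = base frame: x ahead of the robot, y to its left, z up, the work surface at z = 0. Lengths are in m, angles in degrees, forces in N, time in s.
With the tool pointing down it reaches from about 0.3 to 0.75 m from the base axis. Payload 8.5 kg.
Tool frame: the origin (TCP) lies at the very end of the fingers, on their centre line; the grasp point (between the pads) lies 19 mm behind it; z points along the fingers, y is the direction in which the jaws open and shut (so a half turn about z gives the same grasp; the last joint's range is limited). The gripper opens to 85 mm and grips with 20 to 120 N. Pads are 22 mm wide; open, the fingers measure 114 mm over their backs; the gripper's body (76 mm by 85 mm) begins 54 mm behind the grasp point. The pads swing forward as they close: fully open they stand 13 mm farther back than shut.
Start: joints at [58.367, 21.807, 74.336, -0, 83.858, -12.336], TCP at [0.182, 0.519, 0.197] pointing down, gripper open.
Joint ranges: [-178.18, 178.18], [-50.72, 133.34], [12.68, 142.11], [-81.47, 261.47], [9.98, 163.14], [-165.26, 165.26]. Speed limits (degrees/s): [136.94, 136.94, 180, 180, 180, 180].

### API

Orientations are given as a 3x3 rotation matrix whose columns are the frame's x, y, z axes.
In Python, from rig import env, vision, close_job, spotter gives the robot as it stands. The module is installed in compiled form; this text tells all that it offers.
- The arm moves only by the tool jog_arm, never from a script. Its argument "plan" is a list that holds one entry, the list of rows, each a list of 6 numbers: the shift along the tool's x, y, z in units of 40 mm (1.0 is 40 mm), then the turn, a rotation vector about the tool's x, y, z in units of 0.15 rad (1.0 is 0.15 rad). A call has 1 to 10 rows; each row shifts and turns the commanded pose from where the row before left it, along the tool's axes as they then stand; what a row does not reach is not made up. A row lasts 1/10 s, in which the tool goes at most 50 mm and 8.59 degrees, less where a joint would pass 70% of its speed; a pose out of reach is approached as far as the arm can. A call with a number of a shift or a turn outside -1 to 1 is refused whole. A call with a gripper value outside its range is refused whole. "grip" is the opening, from -1 (shut) to 1 (fully open), set as the call begins (left out, the last holds). The fingers move at their own pace and stop on an object; "squeeze" is the grip in N (left out, the last holds). Time passes only in rows, so rows that do not move let the fingers close. It gives the time, the measured TCP pose, the force and the opening at its end, in the units of the state.
- env.observe(): the state, without advancing time (a new reading comes with each control period).
- vision.get_image(name): name is "side" or "top" or "wrist"; returns (picture, depth): 420x560x3 uint8, red, green, blue; 420x560 float32, m along the optical axis (not along the pixel's ray), 0 where there is no reading.
- vision.camera_info(name): a dict with "fx", "fy", "cx", "cy" (pixels), "k1" (the pictures are not rectified: a ray, as slopes to the right and down, at radius r is drawn at 1 + k1 r^2 times it, then the intrinsics apply), "rvec" (rotation vector, rad) and "tvec" (3), from world to camera coordinates, as OpenCV has them. Camera axes: x right, y down, z forward; pixel columns grow to the right and rows downward; lengths in m; the calibration is good to about 2 mm. A picture is of the moment at which its call begins: read the wrist's pose just before it. camera_info takes no time and is no camera call; for the wrist camera it gives the pose at the moment of the call.
- close_job(): hands the job in, once; it reports no verdict.
Trained networks look in the newest picture that a camera, given by its name, has taken for a name from the list of things; names that differ only in an ending like _2 or _b are one class to them, and where a whole thing is asked for, a point or a joint stands for the part that bears it (a point fixed in the world has none). Each returns a list of dicts, best first, with "score" (0 to 1); they miss things now and then, are a little off and sometimes report something else, mostly with a low value. They report only what shows in the picture. A call takes as long as a camera call. They do not tell look-alikes from the thing itself.
- spotter.trace(camera, query): "pixels" (420x560 bool, what is visible of it) and "rect" ([left, top, right, bottom] in pixels, round what is visible of it).
The state is a dict: "time_s": time; "q": joint angles; "qvel": joint speeds; "joint_efforts": joint torques, N m; "position": TCP position; "tool_rot": TCP orientation; "ft_force": force on the tool from outside, world axes, zero at the start; "wrist_torque": the same for the moment, N m; "grip_width": finger opening in m.
Only numpy, scipy, OpenCV 4.12 (cv2) and the standard library are available. Lean on these libraries where they do the work, as an engineer would, in place of code of your own. Each camera call takes 0.05 s, during which the arm holds its last target.

## Working session

There is one attempt and no reset: what is moved stays moved. The work goes in short steps, Python scripts to look and compute and a tool call to move; the robot and the scene stay as the last step left them, time stands still between calls to the robot, and variables do not carry over. Pictures are saved under pics/ and viewed, and the job is handed in when it is done.

Besides the shell and the picture viewer there is one more tool, called after ">>>" by a JSON object that holds its "fn" and its "kwargs", one argument or row to a line. jog_arm: Moves the arm, as the interface text tells. Its arguments: {"type":"object","properties":{"plan":{"type":"array"},"grip":{"type":"number"},"squeeze":{"type":"number"}},"required":["plan"]}

```bash
mkdir -p pics; ls
cat > h.py <<'E'
import numpy as np, cv2
from rig import env, vision, close_job, spotter
def rays(cam,uv,info=None):
    i=info or vision.camera_info(cam)
    K=np.array([[i["fx"],0,i["cx"]],[0,i["fy"],i["cy"]],[0,0,1.]])
    uv=np.asarray(uv,float).reshape(-1,1,2)
    n=cv2.undistortPoints(uv,K,np.array([i["k1"],0,0,0,0.])).reshape(-1,2)
    R,_=cv2.Rodrigues(np.array(i["rvec"],float)); t=np.array(i["tvec"],float).ravel()
    return np.c_[n,np.ones(len(n))],R,t
def deproj(cam,uv,d,info=None):
    n,R,t=rays(cam,uv,info)
    return (n*np.asarray(d).reshape(-1,1)-t)@R
def onplane(cam,uv,z,info=None):
    n,R,t=rays(cam,uv,info); C=-R.T@t; D=n@R
    return C+D*((z-C[2])/D[:,2])[:,None]
def proj(cam,P,info=None):
    i=info or vision.camera_info(cam)
    K=np.array([[i["fx"],0,i["cx"]],[0,i["fy"],i["cy"]],[0,0,1.]])
    return cv2.projectPoints(np.asarray(P,float).reshape(-1,1,3),np.array(i["rvec"],float),np.array(i["tvec"],float),K,np.array([i["k1"],0,0,0,0.]))[0].reshape(-1,2)
def save(n,im): cv2.imwrite("pics/"+n,cv2.cvtColor(im,cv2.COLOR_RGB2BGR))
E
python3 - <<'E'
from h import *
for c in ["top","side"]:
    im,d=vision.get_image(c); save(c+"0.png",im); np.savez(c+"0.npz",im=im,d=d)
    r=spotter.trace(c,"sugar_wing")
    for x in r: print(c,x["score"],x["rect"],x["pixels"].sum())
    if r: np.savez(c+"m.npz",*[x["pixels"] for x in r])
s=env.observe(); print(s["time_s"],s["position"],s["tool_rot"],s["grip_width"])
E
```

```text
pics
top 0.8 [101.9, 212.3, 143.3, 251.0] 1333
top 0.64 [102.3, 281.4, 143.7, 326.8] 1414
top 0.61 [178.4, 167.7, 219.1, 212.4] 1198
top 0.59 [183.7, 269.6, 224.3, 310.2] 1328
side 0.78 [319.2, 107.1, 345.2, 133.7] 466
side 0.77 [287.3, 142.7, 318.9, 167.5] 600
side 0.66 [258.7, 110.0, 283.7, 131.9] 428
side 0.63 [206.1, 114.9, 234.1, 138.9] 466
0.2 [0.18165984 0.51891348 0.19643747] [[-9.43811069e-01  3.30485168e-01 -4.68687173e-04]
 [ 3.30485446e-01  9.43810777e-01 -7.66100749e-04]
 [ 1.89167070e-04 -8.77948656e-04 -9.99999597e-01]] 0.08545470441095768
```

View pics/top0.png

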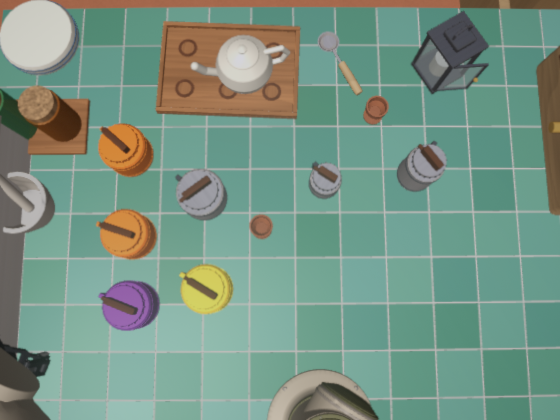

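View pics/side0.png

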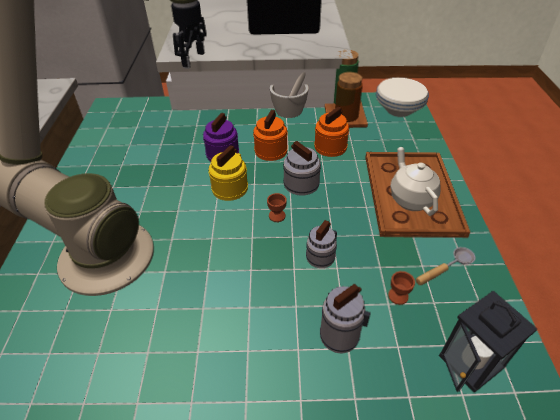

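Run:
```python
from h import *
z=np.load("top0.npz");im=z["im"];d=z["d"]
m=np.load("topm.npz")
for k in m:
    p=m[k]; v,u=np.nonzero(p&(d>0)); P=deproj("top",np.c_[u,v],d[v,u])
    print(k,"mean",P.mean(0).round(3),"top z",np.percentile(P[:,2],[5,50,95,99]).round(3), "px",u.mean(),v.mean(), "ext",P.min(0).round(3),P.max(0).round(3))
c=im[150:340,80:270]; save("topc.png",cv2.resize(c,None,fx=3.1,fy=3.1,interpolation=cv2.INTER_CUBIC))
z=np.load("side0.npz"); c=z["im"][80:230,180:370]; save("sidec.png",cv2.resize(c,None,fx=4,fy=4,interpolation=cv2.INTER_CUBIC))
```

```text
arr_0 mean [0.394 0.401 0.105] top z [0.093 0.102 0.13  0.132] px 120.7008289374529 231.56518462697815 ext [ 0.355  0.361 -0.   ] [0.439 0.481 0.133]
arr_1 mean [0.249 0.39  0.106] top z [0.098 0.102 0.13  0.132] px 123.0482269503546 304.87659574468086 ext [0.208 0.351 0.078] [0.29  0.441 0.135]
arr_2 mean [0.478 0.248 0.107] top z [0.098 0.102 0.13  0.132] px 197.7979797979798 190.2415824915825 ext [0.441 0.21  0.08 ] [0.519 0.289 0.134]
arr_3 mean [0.282 0.233 0.107] top z [0.099 0.102 0.13  0.132] px 203.10590015128594 287.9417549167927 ext [0.241 0.195 0.079] [0.322 0.275 0.134]
```

The top view shows the steel sugar tin at about pixel (201,193), with its wing along the beak at about (179,179). The orange, purple and yellow tins are the look-alikes. The other two steel tins are at (326,180) and (424,165).

View pics/topc.png

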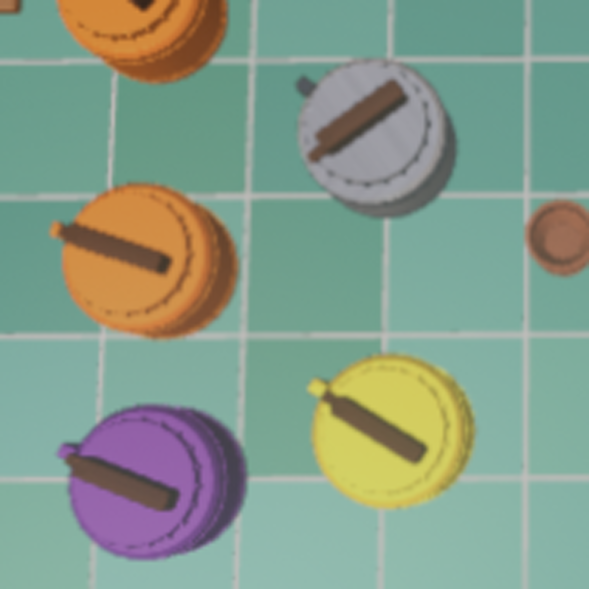

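View pics/sidec.png

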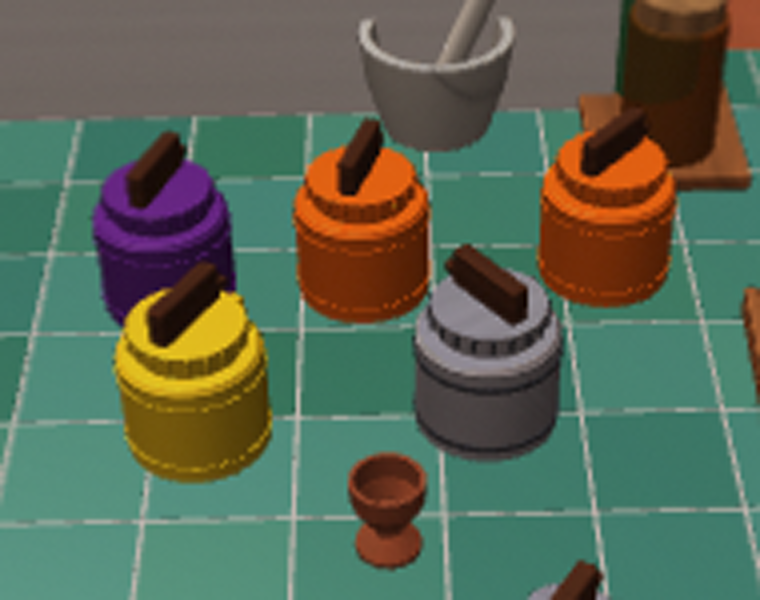

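Run:
```python
from h import *
z=np.load("top0.npz");im=z["im"];d=z["d"]
p=np.load("topm.npz")["arr_2"]
v,u=np.nonzero(p&(d>0)); P=deproj("top",np.c_[u,v],d[v,u])
w=P[P[:,2]>0.120]
(c,s,a)=cv2.minAreaRect(w[:,:2].astype(np.float32)); print("wing",len(w),w.mean(0),c,s,a)
u_,S,Vt=np.linalg.svd(w[:,:2]-w[:,:2].mean(0)); print(Vt[0],np.degrees(np.arctan2(Vt[0][1],Vt[0][0])))
q=P[(P[:,2]>0.096)&(P[:,2]<0.106)]
print("cap circ",cv2.minEnclosingCircle(q[:,:2].astype(np.float32)),len(q))
# everything steel near
V,U=np.mgrid[150:230,165:240]; Q=deproj("top",np.c_[U.ravel(),V.ravel()],d[V.ravel(),U.ravel()])
o=Q[(np.hypot(Q[:,0]-c[0],Q[:,1]-c[1])<0.075)&(Q[:,2]>0.05)]
r=np.hypot(o[:,0]-c[0],o[:,1]-c[1]); b=o[(r>0.041)&(o[:,2]>0.07)]
ang=np.degrees(np.arctan2(b[:,1]-c[1],b[:,0]-c[0]))
for A,R,Z in sorted(zip(ang,np.hypot(b[:,0]-c[0],b[:,1]-c[1]),b[:,2])): print(round(A),round(R,3),round(Z,3),end="; ")
print(proj("top",[[c[0],c[1],.128]]))
```

```text
wing 242 [0.47983298 0.24931911 0.12821423] (0.4805740416049957, 0.24986308813095093) (0.014399870298802853, 0.06368512660264969) 36.0413703918457
[-0.59275     0.80538651] 126.35240065170899
cap circ ((0.4799014925956726, 0.2497672289609909), 0.04026959091424942) 836
-179 0.049 0.076; -179 0.041 0.092; -179 0.041 0.08; -178 0.045 0.08; -178 0.047 0.08; -178 0.044 0.083; -177 0.049 0.077; -177 0.047 0.077; -176 0.046 0.081; -176 0.041 0.079; -175 0.044 0.083; -174 0.049 0.076; -174 0.048 0.079; -173 0.046 0.08; -173 0.044 0.081; -173 0.041 0.08; -172 0.05 0.078; -171 0.048 0.078; -171 0.046 0.08; -170 0.049 0.072; -170 0.044 0.081; -170 0.042 0.079; -169 0.048 0.077; -168 0.046 0.079; -168 0.05 0.073; -168 0.045 0.082; -167 0.042 0.081; -167 0.048 0.075; -166 0.049 0.07; -166 0.047 0.082; -165 0.045 0.083; -165 0.048 0.074; -164 0.043 0.083; -164 0.047 0.079; -163 0.041 0.083; -162 0.046 0.086; -162 0.05 0.078; -162 0.043 0.08; -161 0.042 0.094; -161 0.041 0.081; -161 0.048 0.081; -160 0.046 0.082; -160 0.05 0.076; -159 0.044 0.08; -159 0.048 0.078; -158 0.042 0.08; -158 0.047 0.081;
[... 7359 characters left out ...]
8 0.042 0.08; 159 0.049 0.081; 160 0.047 0.075; 160 0.046 0.079; 160 0.044 0.083; 161 0.049 0.075; 161 0.041 0.081; 162 0.043 0.079; 163 0.045 0.081; 164 0.047 0.08; 165 0.043 0.081; 165 0.049 0.082; 165 0.045 0.08; 166 0.047 0.079; 166 0.049 0.079; 167 0.042 0.077; 168 0.044 0.079; 169 0.05 0.075; 169 0.046 0.08; 169 0.048 0.078; 170 0.042 0.082; 171 0.048 0.077; 171 0.046 0.079; 171 0.044 0.081; 171 0.049 0.076; 173 0.049 0.072; 173 0.041 0.079; 173 0.047 0.077; 174 0.046 0.08; 174 0.044 0.082; 175 0.049 0.074; 176 0.041 0.082; 176 0.045 0.08; 176 0.047 0.079; 177 0.044 0.083; 179 0.049 0.078; 179 0.042 0.083; 179 0.046 0.082; 179 0.048 0.083; 180 0.044 0.086; [[195.1063164  186.61630727]]
```

The cap axis is at (0.480, 0.250). The wing measures 63.7 x 14.4 mm, which matches the given size. The beak end points at 126°, and a bump at 57° (r = 58 mm, z = 85 mm) is the rib. That puts the cap about 69° (1.21 rad) open, within the stated range. I'm moving over it now.

>>> {"fn": "jog_arm", "kwargs": {
  "plan": [
    [[-0.46,-0.19,0,0,0,0],[-0.46,-0.19,0,0,0,0],[-0.46,-0.19,0,0,0,0],[-0.46,-0.19,0,0,0,0],[-0.46,-0.19,0,0,0,0],[-0.46,-0.19,0,0,0,0],[-0.46,-0.19,0,0,0,0],[-0.46,-0.19,0,0,0,0],[-0.46,-0.19,0,0,0,0],[-0.46,-0.19,0,0,0,0]]
  ],
  "grip": 1
}}

```text
time_s: 1.2
position: [0.3308, 0.3859, 0.1967]
tool_rot: [[-0.944, 0.33, -0.0], [0.33, 0.944, -0.0], [0.0, -0.0, -1.0]]
ft_force: [0.2, 0.5, 0.5]
grip_width: 0.0855
```

>>> {"fn": "jog_arm", "kwargs": {
  "plan": [
    [[-0.46,-0.19,0,0,0,0],[-0.46,-0.19,0,0,0,0],[-0.46,-0.19,0,0,0,0],[-0.46,-0.19,0,0,0,0],[-0.46,-0.19,0,0,0,0],[-0.46,-0.19,0,0,0,0],[-0.46,-0.19,0,0,0,0],[-0.46,-0.19,0,0,0,0],[-0.46,-0.19,0,0,0,0],[-0.46,-0.19,0,0,0,0]]
  ]
}}

```text
time_s: 2.2
position: [0.4793, 0.2534, 0.1967]
tool_rot: [[-0.944, 0.331, -0.0], [0.331, 0.944, -0.0], [0.0, -0.0, -1.0]]
ft_force: [0.6, 0.5, 0.2]
grip_width: 0.0857
```

>>> {"fn": "jog_arm", "kwargs": {
  "plan": [
    [[0,0,0,0,0,0.5],[0,0,0,0,0,0.5],[0,0,0,0,0,0.5],[0,0,0,0,0,0.5],[0,0,0,0,0,0.5],[0,0,0,0,0,0.5],[0,0,0,0,0,0.5],[0,0,0,0,0,0.5],[0,0,0,0,0,0],[0,0,0,0,0,0]]
  ]
}}

```text
time_s: 3.2
position: [0.4788, 0.254, 0.1967]
tool_rot: [[-0.594, 0.804, -0.0], [0.804, 0.594, -0.0], [0.0, -0.0, -1.0]]
ft_force: [0.3, -0.6, 0.1]
grip_width: 0.0854
```

```bash
cat > chk.py <<'E'
from h import *
import sys
s=env.observe(); R=np.array(s["tool_rot"]); p=np.array(s["position"])
print("t",s["time_s"],"p",p.round(4),"yaw y",np.degrees(np.arctan2(R[1,1],R[0,1])).round(2),"z",R[:,2].round(4),"q",np.round(s["q"],1),"F",np.round(s["ft_force"],2),"T",np.round(s["wrist_torque"],3),"w",s["grip_width"])
i=vision.camera_info("wrist"); im,d=vision.get_image("wrist"); n=sys.argv[1]; save(n+".png",im); np.savez(n+".npz",im=im,d=d)
V,U=np.nonzero(d>0); P=deproj("wrist",np.c_[U,V],d[V,U],i)
c=np.array([.48,.25]); k=(np.hypot(*(P[:,:2]-c).T)<.037)&(P[:,2]>.118)&(P[:,2]<.136)
w=P[k]
if len(w)>50:
    (cc,ss,aa)=cv2.minAreaRect(w[:,:2].astype(np.float32)); Vt=np.linalg.svd(w[:,:2]-w[:,:2].mean(0),full_matrices=False)[2]
    print("wing n",len(w),"c",cc,ss,aa,"ang",np.degrees(np.arctan2(Vt[0][1],Vt[0][0])),"z",np.median(w[:,2]))
    print("shift in tool xyz units", (R.T@(np.array([*cc,.105])-p)/.04).round(2))
E
python3 chk.py w1
```

```text
t 3.2 p [0.4788 0.254  0.1967] yaw y 36.44 z [-3.e-04 -0.e+00 -1.e+00] q [ 15.4  21.   75.6   0.   83.4 -21. ] F [ 0.27 -0.59  0.07] T [-0.015  0.017 -0.057] w 0.08535571126421629
wing n 1430 c (0.4818921685218811, 0.25061386823654175) (0.01360695343464613, 0.06343548744916916) 36.20864486694336 ang -53.4822054623043 z 0.12729253190439224
shift in tool xyz units [-0.11  0.01  2.29]
```

View pics/w1.png

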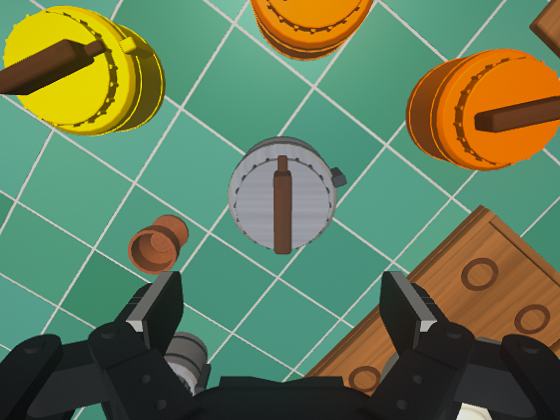

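The wrist view shows the wing (column 282) upright between the fingers, its beak end at (282,158). The rib is at (339,178), clockwise of the beak. Descending.

>>> {"fn": "jog_arm", "kwargs": {
  "plan": [
    [[-0.1,0,0.3,0,0,0],[0,0,0.3,0,0,0],[0,0,0.3,0,0,0],[0,0,0.3,0,0,0],[0,0,0.3,0,0,0],[0,0,0.3,0,0,0],[0,0,0.3,0,0,0],[0,0,0.17,0,0,0],[0,0,0,0,0,0]]
  ]
}}

```text
time_s: 4.15
position: [0.4808, 0.2507, 0.1053]
tool_rot: [[-0.593, 0.805, -0.002], [0.805, 0.593, -0.0], [0.001, -0.002, -1.0]]
ft_force: [0.8, 0.4, 1.3]
grip_width: 0.0853
```

>>> {"fn": "jog_arm", "kwargs": {
  "plan": [
    [[0,0,0,0,0,0],[0,0,0,0,0,0],[0,0,0,0,0,0],[0,0,0,0,0,0],[0,0,0,0,0,0],[0,0,0,0,0,0],[0,0,0,0,0,0],[0,0,0,0,0,0],[0,0,0,0,0,0],[0,0,0,0,0,0]]
  ],
  "grip": -1,
  "squeeze": 35
}}

```text
time_s: 5.15
position: [0.4812, 0.2508, 0.106]
tool_rot: [[-0.592, 0.806, -0.0], [0.806, 0.592, -0.0], [-0.0, -0.0, -1.0]]
ft_force: [-0.4, 0.6, 0.3]
grip_width: -0.0003
```

```bash
python3 chk.py w2
```

```text
t 5.15 p [0.4812 0.2508 0.106 ] yaw y 36.32 z [-1.e-04 -1.e-04 -1.e+00] q [ 15.   25.9  83.9  -0.   70.3 -21.3] F [-0.36  0.56  0.31] T [-0.006  0.035 -0.018] w -0.00028806047871691754
wing n 1586 c (0.4714350402355194, 0.26493704319000244) (0.013970574364066124, 0.028231041505932808) 36.79303741455078 ang -52.5782462438176 z 0.12723572041543263
shift in tool xyz units [0.43 0.01 0.02]
```

View pics/w2.png

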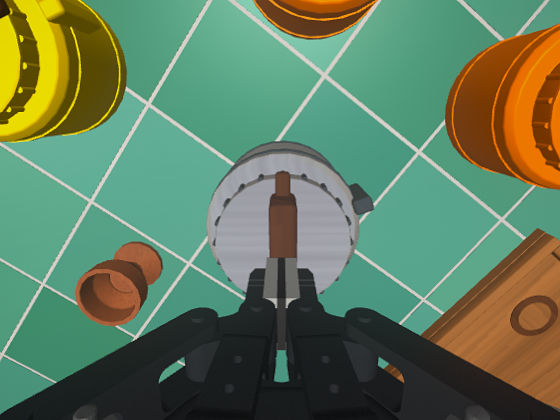

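Run:
```python
from h import *
im,d=vision.get_image("side"); c=im[60:210,200:390]; save("side2.png",cv2.resize(c,None,fx=4,fy=4,interpolation=cv2.INTER_CUBIC))
```

```text
(no output)
```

View pics/side2.png

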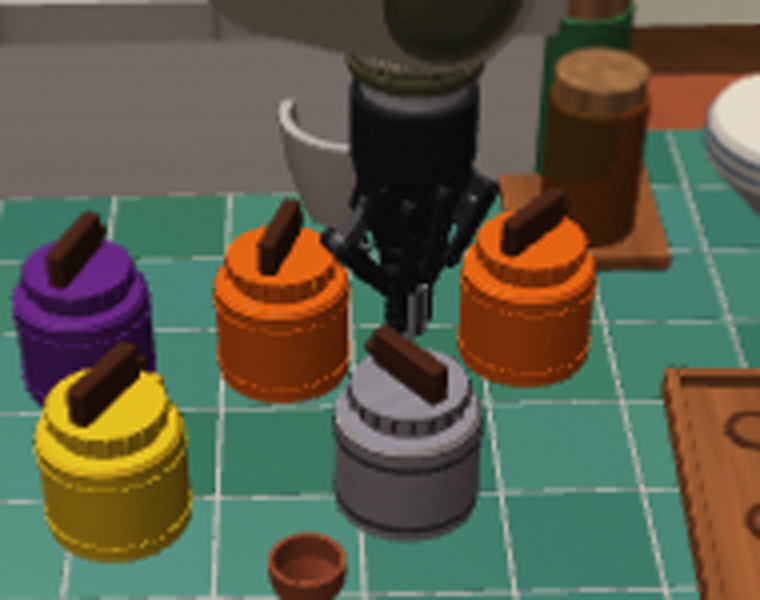

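Run:
```python
from h import *
s=env.observe(); p=np.array(s["position"]); R=np.array(s["tool_rot"])
for c in ["side","top","wrist"]:
    im,d=vision.get_image(c)
    print(c,proj(c,[p,p-.019*R[:,2],[.48,.25,.128],[.48,.25,.1]]).round(1).tolist(), {k:np.round(v,3) for k,v in vision.camera_info(c).items()})
    if c!="wrist":
        u,v=proj(c,[p])[0].astype(int); print(u,v)
        # gripper points cloud near
        V,U=np.nonzero(d>0);P=deproj(c,np.c_[U,V],d[V,U])
        k=(np.hypot(P[:,0]-.48,P[:,1]-.25)<.12)&(P[:,2]>.13)
        Q=P[k]; print(len(Q)); 
        for lo in np.arange(.13,.3,.02):
            q=Q[(Q[:,2]>lo)&(Q[:,2]<lo+.02)]
            if len(q): print(lo.round(2),len(q),q.mean(0).round(3),q.min(0).round(3),q.max(0).round(3))
    if c=="top": save("top2.png",cv2.resize(im[130:250,140:290],None,fx=5,fy=5,interpolation=cv2.INTER_CUBIC))
```

```text
side [[301.3, 152.9], [301.5, 147.1], [301.1, 146.4], [300.9, 154.9]] {'fx': np.float64(428.756), 'fy': np.float64(428.756), 'cx': np.float64(281.543), 'cy': np.float64(203.4), 'k1': np.float64(-0.045), 'rvec': array([ 2.34e+00, -2.80e-02, -1.00e-03]), 'tvec': array([-0.423,  0.127,  1.025])}
301 152
5798
0.13 21 [0.483 0.244 0.144] [0.469 0.222 0.13 ] [0.496 0.267 0.149]
0.15 77 [0.48  0.243 0.16 ] [0.466 0.236 0.15 ] [0.495 0.255 0.17 ]
0.17 72 [0.486 0.243 0.181] [0.453 0.227 0.17 ] [0.512 0.26  0.19 ]
0.19 179 [0.483 0.243 0.2  ] [0.438 0.214 0.19 ] [0.524 0.269 0.21 ]
0.21 240 [0.487 0.242 0.221] [0.426 0.206 0.21 ] [0.537 0.283 0.23 ]
0.23 296 [0.476 0.236 0.24 ] [0.426 0.204 0.23 ] [0.537 0.292 0.25 ]
0.25 99 [0.464 0.228 0.259] [0.445 0.215 0.25 ] [0.517 0.264 0.27 ]
0.27 221 [0.479 0.221 0.28 ] [0.445 0.212 0.27 ] [0.516 0.242 0.29 ]
0.29 244 [0.479 0.221 0.3  ] [0.445 0.21  0.29 ] [0.518 0.247 0.31 ]
top [[196.4, 188.6], [194.9, 186.6], [195.0, 186.9], [197.3, 189.8]] {'fx': np.float64(505.747), 'fy': np.float64(505.747), 'cx': np.float64(284.705), 'cy': np.float64(214.062), 'k1': np.float64(-0.041), 'rvec': array([ 2.139, -2.151,  0.18 ]), 'tvec': array([0.074, 0.439, 1.056])}
196 188
9106
0.29 3 [0.459 0.22  0.304] [0.458 0.219 0.299] [0.46  0.22  0.309]
wrist [[281.1, 246.5], [281.0, 261.3], [278.1, 263.8], [278.6, 242.3]] {'fx': np.float64(339.383), 'fy': np.float64(339.383), 'cx': np.float64(280.988), 'cy': np.float64(210.713), 'k1': np.float64(-0.011), 'rvec': array([-2.71 , -0.891, -0.134]), 'tvec': array([-0.536, -0.091,  0.268])}
```

View pics/top2.png

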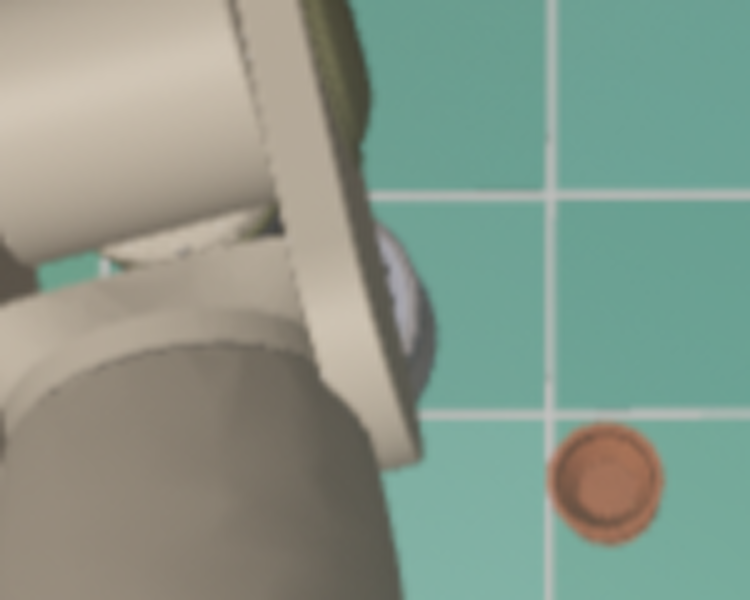

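Run:
```python
from h import *
s=env.observe(); p=np.array(s["position"]); R=np.array(s["tool_rot"])
i=vision.camera_info("wrist"); z=np.load("w2.npz"); d=z["d"]
V,U=np.mgrid[200:345:3,225:340:3]; V=V.ravel();U=U.ravel()
P=deproj("wrist",np.c_[U,V],d[V,U],i); L=(P-p)@R
k=(np.abs(L[:,1])<.03)&(d[V,U]>0)&(P[:,2]>.12)
for v in range(200,345,6):
    q=[(u,*(L[(V==v)&(U==u)][0]*1000).round(0).tolist()) for u in (267,276,282,288,297) if v in V]
    print(v,q) if len(q) else 0
import glob
c=(-cv2.Rodrigues(np.array(i["rvec"]))[0].T@np.array(i["tvec"]).ravel()); print("cam in tool",((c-p)@R))
im,dd=vision.get_image("side"); print(im.shape)
V,U=np.mgrid[125:152,294:310]; P=deproj("side",np.c_[U.ravel(),V.ravel()],dd[V.ravel(),U.ravel()]).reshape(*V.shape,3)
for r in range(0,27,2): print(125+r,(P[r,3:12:2]*1000).round(0).astype(int).tolist())
```

```text
200 [(267, 25.0, -8.0, 7.0), (276, 31.0, -3.0, -12.0), (282, 31.0, 0.0, -14.0), (288, 31.0, 3.0, -12.0), (297, 26.0, 9.0, 6.0)]
206 [(267, 22.0, -8.0, 7.0), (276, 30.0, -2.0, -20.0), (282, 30.0, 0.0, -21.0), (288, 30.0, 3.0, -20.0), (297, 22.0, 9.0, 6.0)]
212 [(267, 18.0, -8.0, 7.0), (276, 27.0, -2.0, -21.0), (282, 27.0, 0.0, -21.0), (288, 27.0, 3.0, -22.0), (297, 18.0, 9.0, 6.0)]
218 [(267, 15.0, -8.0, 7.0), (276, 24.0, -2.0, -21.0), (282, 24.0, 0.0, -22.0), (288, 24.0, 3.0, -21.0), (297, 15.0, 9.0, 6.0)]
224 [(267, 11.0, -8.0, 7.0), (276, 21.0, -2.0, -21.0), (282, 21.0, 0.0, -22.0), (288, 21.0, 3.0, -21.0), (297, 11.0, 9.0, 6.0)]
230 [(267, 7.0, -8.0, 7.0), (276, 18.0, -2.0, -21.0), (282, 18.0, 0.0, -21.0), (288, 18.0, 3.0, -21.0), (297, 8.0, 9.0, 6.0)]
236 [(267, 4.0, -8.0, 5.0), (276, 14.0, -3.0, -20.0), (282, 15.0, 0.0, -22.0), (288, 15.0, 3.0, -22.0), (297, 4.0, 9.0, 7.0)]
242 [(267, 0.0, -8.0, 6.0), (276, 11.0, -3.0, -21.0), (282, 12.0, 0.0, -22.0), (288, 12.0, 3.0, -22.0), (297, -0.0, 9.0, 7.0)]
248 [(267, -4.0, -8.0, 7.0), (276, 9.0, -2.0, -23.0), (282, 8.0, 0.0, -21.0), (28
[... 2769 characters left out ...]
 162], [473, 240, 165], [479, 242, 163], [483, 236, 167], [489, 241, 164]]
139 [[469, 245, 156], [473, 239, 160], [479, 240, 159], [484, 238, 160], [489, 243, 156]]
141 [[469, 246, 148], [474, 241, 152], [479, 243, 151], [484, 240, 152], [489, 245, 149]]
143 [[470, 270, 125], [475, 265, 128], [479, 243, 144], [484, 241, 146], [489, 242, 145]]
145 [[470, 260, 125], [475, 258, 127], [480, 259, 126], [498, 427, 2], [505, 429, 1]]
147 [[470, 255, 123], [475, 250, 126], [480, 249, 127], [485, 247, 128], [490, 249, 127]]
149 [[470, 258, 114], [475, 250, 120], [479, 240, 127], [485, 242, 125], [490, 241, 126]]
151 [[470, 258, 107], [475, 249, 114], [480, 244, 118], [484, 237, 123], [489, 233, 126]]
```

The fingers shut on air. Wrist and side depth agree that the real fingertips are 40 mm behind the reported TCP, at z ≈ 0.146 instead of 0.106. They are centred in x and y. I'll open, go down in two steps and check by camera.

>>> {"fn": "jog_arm", "kwargs": {
  "plan": [
    [[0,0,0,0,0,0],[0,0,0,0,0,0],[0,0,0,0,0,0],[0,0,0,0,0,0],[0,0,0,0,0,0],[0,0,0,0,0,0],[0,0,0,0,0,0],[0,0,0,0,0,0]]
  ],
  "grip": 1
}}

```text
time_s: 6.25
position: [0.4812, 0.2508, 0.106]
tool_rot: [[-0.592, 0.806, -0.0], [0.806, 0.592, -0.0], [0.0, -0.0, -1.0]]
ft_force: [-0.1, 0.2, 0.7]
grip_width: 0.0857
```

>>> {"fn": "jog_arm", "kwargs": {
  "plan": [
    [[0,0,0.15,0,0,0],[0,0,0.15,0,0,0],[0,0,0.15,0,0,0],[0,0,0.15,0,0,0],[0,0,0.15,0,0,0],[0,0,0,0,0,0],[0,0,0,0,0,0]]
  ]
}}

```text
time_s: 6.95
position: [0.4812, 0.2508, 0.076]
tool_rot: [[-0.592, 0.806, -0.0], [0.806, 0.592, -0.0], [0.0, -0.0, -1.0]]
ft_force: [-0.5, -0.3, -0.1]
grip_width: 0.0853
```

```bash
python3 chk.py w3
python3 - <<'E'
from h import *
im,d=vision.get_image("side"); c=im[60:210,200:390]; save("side3.png",cv2.resize(c,None,fx=4,fy=4,interpolation=cv2.INTER_CUBIC))
E
```

```text
t 6.95 p [0.4812 0.2508 0.076 ] yaw y 36.33 z [-1.e-04 -0.e+00 -1.e+00] q [ 15.   27.9  86.1   0.   66.  -21.3] F [-0.53 -0.28 -0.06] T [0.045 0.009 0.044] w 0.08525124784923464
wing n 4431 c (0.4822877049446106, 0.2505507469177246) (0.014092639088630676, 0.06417816877365112) 36.895965576171875 ang -53.03923033895103 z 0.12730915422507824
shift in tool xyz units [-0.02  0.02 -0.73]
```

View pics/w3.png

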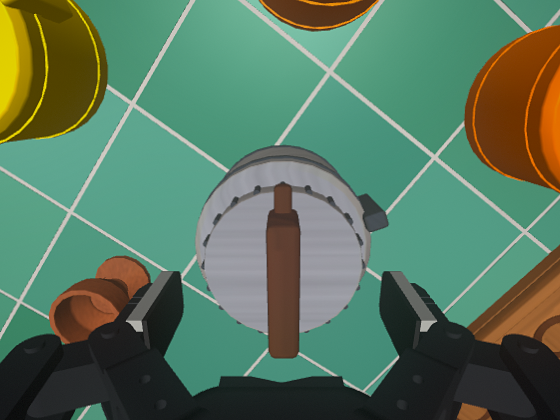

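View pics/side3.png

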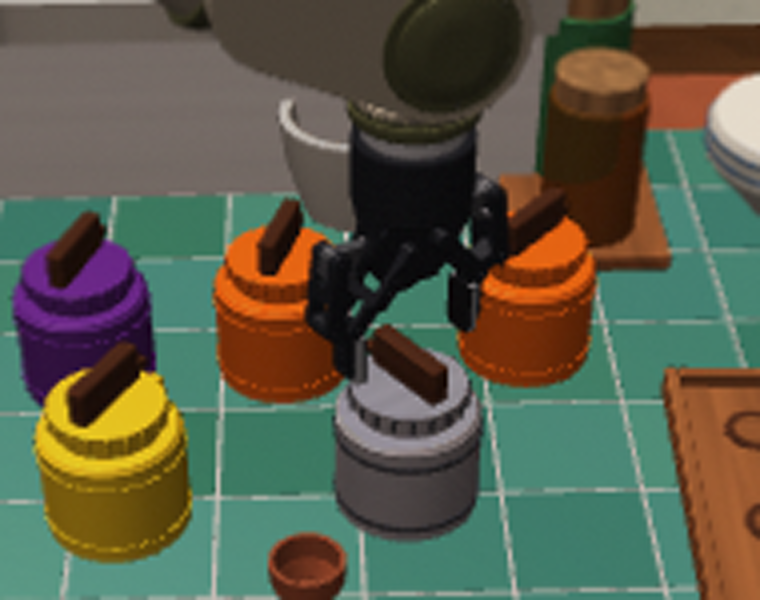

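The fingers are clear on both sides of the wing and the wing is centred between them in the wrist view (column 283). I'll go down 10 mm more and close.

>>> {"fn": "jog_arm", "kwargs": {
  "plan": [
    [[0,0,0.12,0,0,0],[0,0,0.13,0,0,0],[0,0,0,0,0,0]]
  ]
}}

```text
time_s: 7.35
position: [0.4807, 0.2506, 0.0652]
tool_rot: [[-0.592, 0.806, -0.002], [0.806, 0.592, -0.0], [0.001, -0.001, -1.0]]
ft_force: [-1.3, -0.2, 0.6]
grip_width: 0.0853
```

>>> {"fn": "jog_arm", "kwargs": {
  "plan": [
    [[0,0,0,0,0,0],[0,0,0,0,0,0],[0,0,0,0,0,0],[0,0,0,0,0,0],[0,0,0,0,0,0],[0,0,0,0,0,0],[0,0,0,0,0,0],[0,0,0,0,0,0],[0,0,0,0,0,0]]
  ],
  "grip": -1,
  "squeeze": 35
}}

```text
time_s: 8.25
position: [0.4819, 0.2513, 0.0663]
tool_rot: [[-0.592, 0.806, 0.002], [0.806, 0.592, 0.001], [-0.0, 0.002, -1.0]]
ft_force: [4.0, 4.6, 0.1]
grip_width: 0.0134
```

```bash
python3 chk.py w4
```

```text
t 8.25 p [0.4819 0.2513 0.0663] yaw y 36.33 z [ 0.0017  0.001  -1.    ] q [ 15.   28.6  86.8   0.   64.5 -21.3] F [3.97 4.59 0.14] T [ 0.564 -0.426  0.012] w 0.01336207746634392
wing n 6397 c (0.48374414443969727, 0.25281277298927307) (0.03795628622174263, 0.0626005157828331) 56.49518966674805 ang -53.35647256388715 z 0.12735444909811255
shift in tool xyz units [ 0.    0.06 -0.97]
```

View pics/w4.png

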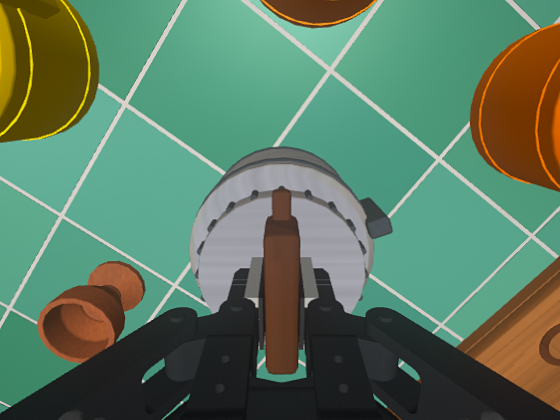

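The wing is held, with a 13.4 mm opening against 14 mm nominal. I'll take out the 1 mm side offset and turn clockwise (+z of the tool).

>>> {"fn": "jog_arm", "kwargs": {
  "plan": [
    [[0,0.02,0,0,0,0.2],[0,0,0,0,0,0.4],[0,0,0,0,0,0.4],[0,0,0,0,0,0.4],[0,0,0,0,0,0.4],[0,0,0,0,0,0.4],[0,0,0,0,0,0.4],[0,0,0,0,0,0.4],[0,0,0,0,0,0.4],[0,0,0,0,0,0.2]]
  ]
}}

```text
time_s: 9.3
position: [0.4827, 0.2516, 0.0663]
tool_rot: [[-0.092, 0.996, 0.002], [0.996, 0.092, 0.001], [0.001, 0.002, -1.0]]
ft_force: [4.1, 3.2, -0.1]
grip_width: 0.0133
```

```bash
python3 chk.py w5
```

```text
t 9.3 p [0.4827 0.2516 0.0663] yaw y 5.27 z [ 2.e-03  8.e-04 -1.e+00] q [15.1 28.7 86.6  0.  64.6  9.8] F [ 4.12  3.23 -0.12] T [ 0.465 -0.482  0.134] w 0.013266171598670704
wing n 6435 c (0.4799913763999939, 0.2512160539627075) (0.06281902641057968, 0.038014981895685196) 75.2357177734375 ang -84.42297280036732 z 0.12738068129615798
shift in tool xyz units [-0.   -0.07 -0.97]
```

View pics/w5.png

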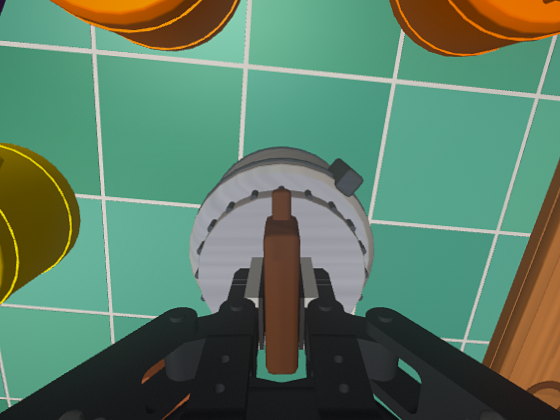

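The cap followed by 31°, and the rib at (345,177) is now closer to the beak. About 38° remains.

>>> {"fn": "jog_arm", "kwargs": {
  "plan": [
    [[0,0,0,0,0,0.3],[0,0,0,0,0,0.4],[0,0,0,0,0,0.5],[0,0,0,0,0,0.5],[0,0,0,0,0,0.5],[0,0,0,0,0,0.5],[0,0,0,0,0,0.5],[0,0,0,0,0,0.4],[0,0,0,0,0,0.3],[0,0,0,0,0,0.1]]
  ]
}}

```text
time_s: 10.35
position: [0.4836, 0.2515, 0.0663]
tool_rot: [[0.486, 0.874, 0.004], [0.874, -0.486, 0.001], [0.003, 0.003, -1.0]]
ft_force: [8.5, 2.8, -2.7]
grip_width: 0.0131
```

```bash
python3 chk.py w6
```

```text
t 10.35 p [0.4836 0.2515 0.0663] yaw y -29.09 z [ 3.9e-03  8.0e-04 -1.0e+00] q [15.  28.7 86.6 -0.  64.5 44.1] F [ 8.46  2.76 -2.72] T [ 0.426 -1.051  0.05 ] w 0.013090391604201761
wing n 6430 c (0.4811481535434723, 0.2526320219039917) (0.0627049058675766, 0.03804190456867218) 41.02837371826172 ang -118.76376410081154 z 0.12741310763472735
shift in tool xyz units [-0.   -0.07 -0.97]
```

View pics/w6.png

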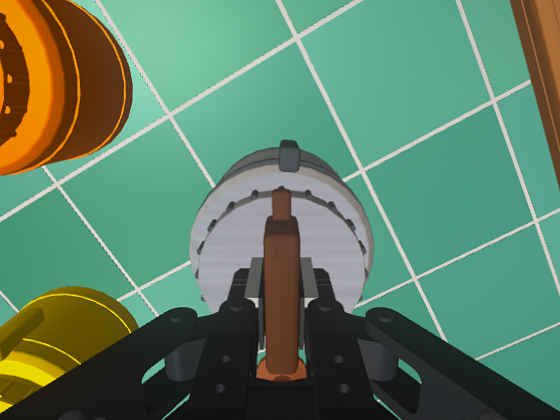

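The rib (289,155) is now almost in line with the beak (282,205), about 4° short. I'll give it a last nudge into the stop.

>>> {"fn": "jog_arm", "kwargs": {
  "plan": [
    [[0,0,0,0,0,0.15],[0,0,0,0,0,0.15],[0,0,0,0,0,0.15],[0,0,0,0,0,0.15],[0,0,0,0,0,0]]
  ]
}}

```text
time_s: 10.9
position: [0.4838, 0.2514, 0.0663]
tool_rot: [[0.561, 0.828, 0.004], [0.828, -0.561, 0.0], [0.003, 0.003, -1.0]]
ft_force: [9.9, 1.7, -3.4]
grip_width: 0.0131
```

```bash
python3 chk.py w7
```

```text
t 10.9 p [0.4838 0.2514 0.0663] yaw y -34.12 z [ 4.3e-03  4.0e-04 -1.0e+00] q [15.  28.7 86.6 -0.  64.5 49.2] F [ 9.95  1.7  -3.39] T [ 0.442 -1.186  0.625] w 0.01306764054912545
wing n 6388 c (0.48549285531044006, 0.25021374225616455) (0.06255947053432465, 0.0379066988825798) 76.97010803222656 ang -123.05392635793625 z 0.12742256127483598
shift in tool xyz units [ 0.    0.06 -0.97]
```

View pics/w7.png

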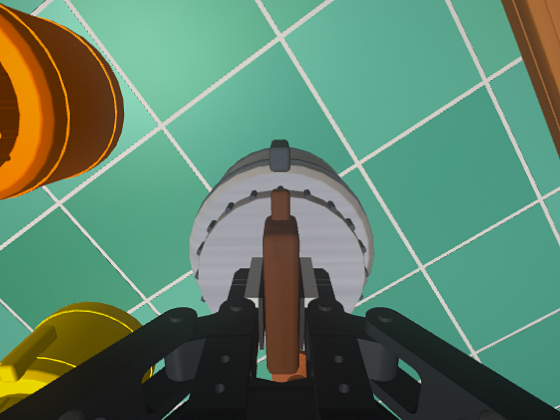

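The yaw torque jumped to 0.63 N m and the rib (280,155) lines up with the beak (281,205), so the cap is at the stop. Releasing and lifting straight up.

>>> {"fn": "jog_arm", "kwargs": {
  "plan": [
    [[0,0,0,0,0,0],[0,0,0,0,0,0],[0,0,0,0,0,0],[0,0,0,0,0,0],[0,0,0,0,0,0],[0,0,0,0,0,0],[0,0,0,0,0,0],[0,0,0,0,0,0],[0,0,0,0,0,0]]
  ],
  "grip": 1
}}

```text
time_s: 11.85
position: [0.4819, 0.2512, 0.066]
tool_rot: [[0.561, 0.828, -0.0], [0.828, -0.561, -0.0], [-0.0, -0.0, -1.0]]
ft_force: [0.4, -0.1, -0.3]
grip_width: 0.0852
```

>>> {"fn": "jog_arm", "kwargs": {
  "plan": [
    [[0,0,-0.2,0,0,0],[0,0,-0.3,0,0,0],[0,0,-0.4,0,0,0],[0,0,-0.4,0,0,0],[0,0,-0.5,0,0,0],[0,0,-0.5,0,0,0],[0,0,-0.4,0,0,0],[0,0,-0.3,0,0,0],[0,0,0,0,0,0],[0,0,0,0,0,0]]
  ]
}}

```text
time_s: 12.85
position: [0.4817, 0.2512, 0.1863]
tool_rot: [[0.561, 0.828, 0.001], [0.828, -0.561, 0.0], [0.0, 0.0, -1.0]]
ft_force: [0.2, -0.6, -0.7]
grip_width: 0.0854
```

```bash
python3 chk.py w8
```

```text
t 12.85 p [0.4817 0.2512 0.1863] yaw y -34.15 z [ 5.e-04  1.e-04 -1.e+00] q [15.1 21.6 76.5 -0.  81.9 49.2] F [ 0.16 -0.6  -0.73] T [ 0.032 -0.029 -0.021] w 0.08541233697948855
wing n 1606 c (0.4825783967971802, 0.2507942318916321) (0.06382545083761215, 0.013921152800321579) 56.44721984863281 ang -123.21224436624564 z 0.12735728679030794
shift in tool xyz units [0.   0.02 2.03]
```

View pics/w8.png

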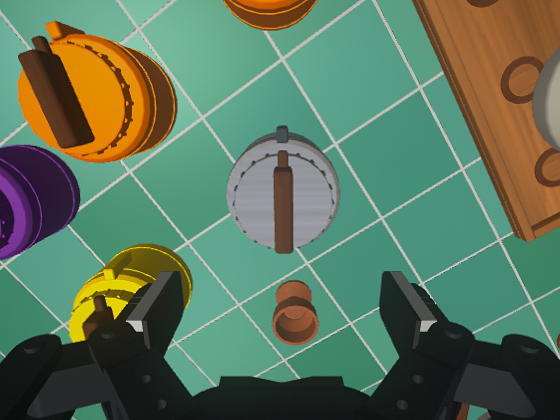

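The beak (282,155) stands in line with the rib (282,133). The wing is at 56.6° against the rib's 57°, and the gripper is clear with no force on it. Handing in.

```bash
python3 -c "
from rig import close_job
print(close_job())"
```

```text
the job is handed in; nothing more can be done
None
```

I turned the sugar tin's cap about 70° clockwise by its wing until it hit the stop, then let go, lifted clear and handed in at about 12.9 s. The hand-in gives no verdict, so the result rests on my own checks.

**Last checks:**
- **Cap position:** the wing points at 56.6° and the rib sits at about 57°, so the cap is within about 1° of home. The wrist picture shows the beak in line with the rib.
- **Stop reached:** the wrist torque about the tin's axis jumped to 0.63 N m at the end of the turn.
- **Released:** the gripper is open and well above the wing, with only about 1 N read at the wrist.
- **Other two tins:** I never went near them, but I did not measure their beaks again at the end.

**One disagreement:** the reported tool point (TCP) did not match the real fingertips, which both the wrist and side cameras put about 40 mm farther back. My first grip therefore closed on air above the wing. I measured the offset, went 40 mm lower and gripped again without trouble.

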